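Sort the cake decorator's things back into their holders

ROBOT

A 6-joint arm with a two-finger parallel gripper is mounted at the origin on a cart in front of the work surface, level with it; the furniture and walls round the work are solid. World frame = base frame: x ahead of the robot, y to its left, z up, the work surface at z = 0. Lengths are in m, angles in rad, forces in N, time in s.
With the tool pointing down it reaches from about 0.3 to 0.775 m from the base axis. Payload 14.6 kg.
Tool frame: the origin (TCP) lies on the centre line of the jaws, within the pads' length; the fingertips stand 19 mm ahead of it and the grasp point (between the pads) is the TCP; y points along the fingers, x is the direction in which the jaws open and shut, and the axes are right-handed (so a half turn about y gives the same grasp; the last joint's range is limited). The gripper opens to 94 mm and grips with 3 to 60 N. Pads are 16 mm wide; open, the fingers measure 119 mm over their backs; the gripper's body (75 mm by 177 mm) begins 78 mm behind the grasp point.
Start: joints at [1.271, 0.3, 1.521, -0, 1.321, -0.067], TCP at [0.127, 0.535, 0.224] pointing down, gripper open.
Joint ranges: [-3.03, 3.03], [-0.79, 2.21], [0.23, 2.52], [-1.04, 4.18], [0, 3.07], [-2.55, 2.55]. Speed limits (rad/s): [2.22, 2.22, 2.57, 3.14, 3.14, 3.14].

INTERFACE

Orientations are given as [roll, pitch, yaw] about the fixed x, y, z axes, in that order (R = Rz(yaw) Ry(pitch) Rx(roll)).
In Python, from station import ctrl, optics gives the robot as it stands.
- The arm moves only by the tool jog_arm, never from a script. Its argument "targets" is a list of rows, each a list of 3 entries, a list of its own where there are three numbers: the finger opening in cm, from 0 to 9.4, then the shift along the tool's x, y, z in cm, then the turn about the tool's y in rad. A call has 1 to 10 rows; each row is the pose to reach, as a shift and turn from the pose commanded when the call began, along the tool's axes at that moment; what a row does not reach only later rows make up. A row lasts 1/10 s, in which the tool goes at most 50 mm and 8.59 degrees, less where a joint would pass 70% of its speed; a pose out of reach is approached as far as the arm can. A call with a gripper value outside its range is refused whole. The fingers move at their own pace and stop on an object; "grip_force" is the grip in N (left out, the last holds). Time passes only in rows, so rows that repeat a pose let the fingers close. It gives the time, the measured TCP pose, the force and the opening at its end, in the units of the state.
- ctrl.get_obs(): the state, without advancing time (a new reading comes with each control period).
- optics.camera(name): name is "scene" or "top" or "wrist"; returns a dict with "img" (384x512x3 uint8, red, green, blue), "range_z" (384x512 float32, m along the optical axis (not along the pixel's ray), 0 where there is no reading), "camera_matrix" (3x3 intrinsics, pixels), "k1" (the pictures are not rectified: a ray, as slopes to the right and down, at radius r is drawn at 1 + k1 r^2 times it, then the intrinsics apply), "world_to_cam" (4x4, takes a point from world to camera coordinates); the wrist camera has in their place "mount" (4x4, takes a point from camera to tool coordinates, whose origin is the TCP and whose axes are the tool frame's). Camera axes: x right, y up, looking along -z (the intrinsics and any distortion apply to the point x, -y, -z); pixel columns grow to the right and rows downward; lengths in m; the calibration is good to about 2 mm. A picture is of the moment at which its call begins: read the wrist's pose just before it.
- ctrl.hand_in(): hands the job in, once; it reports no verdict.
The state is a dict: "time_s": time; "qpos": joint angles; "joint_vel": joint speeds; "tau": joint torques, N m; "ee_pos": TCP position; "eef_rot": TCP orientation; "force": force on the tool from outside, world axes, zero at the start; "moment": the same for the moment, N m; "grip_width": finger opening in m.
Only numpy, scipy, OpenCV 4.12 (cv2) and the standard library are available. Lean on these libraries where they do the work, as an engineer would, in place of code of your own. Each camera call takes 0.05 s, during which the arm holds its last target. There are 200 camera calls.

TASK

Put the decorating things that were left along the front of the table back into their holders: the red and the amber colour bottle each into the rack cup of its own colour, the large and the small piping nozzle each into the well of its size in the wooden nozzle block, and the blue-lidded sprinkle jar into the empty bay of the steel tray. Keep everything upright and stand each thing fully down on the floor of its place. Leave the blue bottle and the white-lidded jar, which are put away already, where they are.

Things in the scene. Friction and masses are not known exactly. Their poses are not given: they have to be found in the camera images.
- red_bottle: red food-colour dropper bottle with a white cap, 70 mm tall: round body 30 mm across up to z = 47 mm, then a cap 18 mm across; grasp it by the body. Stands loose on the table; origin at the centre of its underside, z up; it stands upright and is round, so its yaw does not matter
- amber_bottle: amber (yellow-orange) food-colour dropper bottle with a black cap, same shape and size as the red one: 70 mm tall, body 30 mm across up to 47 mm; origin at the centre of its underside, z up; it stands upright and is round, so its yaw does not matter
- large_nozzle: the larger, light steel piping nozzle, a cone standing on its wide end: 42 mm tall, 32 mm across at the foot, narrowing upwards; grasp the cone in its upper half. Loose on the table; origin at the centre of its underside, z up; it stands upright and is round, so its yaw does not matter
- small_nozzle: the smaller, light steel piping nozzle, a cone standing on its wide end: 28 mm tall, 20 mm across at the foot, narrowing upwards; grasp the cone in its upper part, 12 mm and more above its foot. Loose on the table; origin at the centre of its underside, z up; it stands upright and is round, so its yaw does not matter
- blue_lid_jar: small clear jar of white sprinkles with a blue lid, 45 mm across (body and lid) and 60 mm tall; grasp it in its upper half. Loose on the table; origin at the centre of its underside, z up; it stands upright and is round, so its yaw does not matter
- colour_rack: fixed wooden board 66 x 172 x 6 mm (x, y, z; origin under its centre; yaw within 0.4 rad) with three round open cups in a row along its y: red cup at y = -54 mm, blue cup at 0 (the blue bottle is in it), amber cup at +54 mm, all at x = 0. Cups 44 mm wide inside, 48 mm at the flared rim, 53 mm outside; cup floor 7 mm, rim 25 mm above the table
- nozzle_block: fixed pale wooden block 66 x 124 x 13 mm (x, y, z; origin under its centre; yaw within 0.4 rad) with two round wells in a row along its y: the wide well, 47 mm across, at y = -28 mm, for the large nozzle; the narrow well, 31 mm across, at y = +34 mm, for the small one; both at x = 0. Well floors 4 mm above the table, mouths chamfered by 2 mm
- jar_tray: fixed open steel tray 84 x 160 x 24 mm (x, y, z; origin under its centre; yaw within 0.4 rad), walls and floor 4 mm thick, parted by a cross wall at y = 0 into two bays 76 x 74 mm, centres at x = 0 and y = -39 mm (the empty bay) and y = +39 mm (the white-lidded jar is in it)
- blue_bottle: blue food-colour dropper bottle with a white cap, 76 mm tall, body 30 mm across; put away already in the middle cup of the colour rack, loose in it; to be left where it is. Origin at the centre of its underside
- white_lid_jar: clear jar of beige sprinkles with a white lid, 61 mm across and 65 mm tall; put away already in one bay of the jar tray, loose in it; to be left where it is. Origin at the centre of its underside
Not all that is in view belongs to the job. What is shaped like the white_lid_jar but pink or purple is not meant.

How it is judged:
At the end, for the whole second after the job is handed in: Bottles within 11 mm of the centre of the cup of their colour, nozzles within 10 mm (small: 9) of their well's, jar within 18 mm of the empty bay's; each on its floor (3 mm), upright (0.12 rad), at rest. Blue bottle and white-lidded jar upright, at rest, within 20 mm of their start (x of red_bottle in the frame of colour_rack between -0.011 and 0.011 m and y of red_bottle in the frame of colour_rack between -0.065 and -0.043 m and z of red_bottle in the frame of colour_rack between 0.004 and 0.01 m and angle between each of red_bottle, amber_bottle, large_nozzle, small_nozzle, blue_lid_jar, blue_bottle, white_lid_jar's own z axis and vertical below 0.12 rad and linear speed of each of red_bottle, amber_bottle, large_nozzle, small_nozzle, blue_lid_jar, blue_bottle, white_lid_jar below 0.02 m/s and x of amber_bottle in the frame of colour_rack between -0.011 and 0.011 m and y of amber_bottle in the frame of colour_rack between 0.043 and 0.065 m and z of amber_bottle in the frame of colour_rack between 0.004 and 0.01 m and x of large_nozzle in the frame of nozzle_block between -0.01 and 0.01 m and y of large_nozzle in the frame of nozzle_block between -0.038 and -0.018 m and z of large_nozzle in the frame of nozzle_block between 0.001 and 0.007 m and x of small_nozzle in the frame of nozzle_block between -0.009 and 0.009 m and y of small_nozzle in the frame of nozzle_block between 0.025 and 0.043 m and z of small_nozzle in the frame of nozzle_block between 0.001 and 0.007 m and x of blue_lid_jar in the frame of jar_tray between -0.018 and 0.018 m and y of blue_lid_jar in the frame of jar_tray between -0.057 and -0.021 m and z of blue_lid_jar in the frame of jar_tray between 0.001 and 0.007 m and distance of each of blue_bottle, white_lid_jar from where it was at the start of the episode below 0.02 m); the robot touches nothing.
It fails at once if the blue bottle or the white-lidded jar, put away already, is shifted by more than 20 mm or tipped over (distance of any of blue_bottle, white_lid_jar from where it was at the start of the episode above 0.02 m or angle between any of blue_bottle, white_lid_jar's own z axis and vertical above 0.6 rad).
It fails at once if one of the five things is tipped over (by more than 40 degrees) (angle between any of red_bottle, large_nozzle, blue_lid_jar, small_nozzle, amber_bottle's own z axis and vertical above 0.7 rad).
It also fails if it takes over 128 s, if anything falls off the work surface, if the arm or the gripper's body presses on something with over 40 N, if the wrist force passes 120 N, or if a joint passes its speed limit or range.

## Working session

There is one attempt and no reset: what is moved stays moved. The work goes in short steps, Python scripts to look and compute and a tool call to move; the robot and the scene stay as the last step left them, time stands still between calls to the robot, and variables do not carry over. Pictures are saved under pics/ and viewed, about 12 in all and at most 16, crops included, and the job is handed in when it is done.

Besides the shell and the picture viewer there is one more tool, called after "Call:" as name([rows], argument=value, ...), one row to a line, values as JSON. jog_arm: Moves the arm, as the interface text tells. Its arguments: {"type":"object","properties":{"targets":{"type":"array","items":{"type":"array"}},"grip_force":{"type":"number"}},"required":["targets"]}

```bash
mkdir -p pics; ls; python3 - <<'E'
from station import ctrl, optics
import cv2,numpy as np
o=ctrl.get_obs(); print({k:np.round(v,3) for k,v in o.items()})
for n in("scene","top","wrist"):
    c=optics.camera(n); cv2.imwrite(f"pics/{n}0.png",c["img"][:,:,::-1]); np.savez(f"{n}0.npz",**c)
    print(n,c["camera_matrix"].round(1).tolist(),c["k1"],(c.get("world_to_cam",c.get("mount"))).round(3).tolist())
E
```

```text
pics
{'time_s': np.float64(0.0), 'qpos': array([ 1.271,  0.3  ,  1.522, -0.   ,  1.321, -0.067]), 'joint_vel': array([ 0.002, -0.001, -0.002, -0.   ,  0.001,  0.001]), 'tau': array([-2.0000e-03, -5.3181e+01, -3.5272e+01,  7.1000e-02,  2.5000e-02,
       -0.0000e+00]), 'ee_pos': array([0.127, 0.535, 0.224]), 'eef_rot': array([-1.571e+00,  1.000e-03,  1.338e+00]), 'force': array([ 0.413, -0.606, -0.074]), 'moment': array([-0.047, -0.023,  0.008]), 'grip_width': np.float64(0.094)}
scene [[385.1, 0.0, 247.4], [0.0, 385.1, 185.7], [0.0, 0.0, 1.0]] -0.015328178039054995 [[0.881, -0.473, -0.017, -0.454], [0.287, 0.505, 0.814, -0.213], [-0.377, -0.722, 0.58, -0.846], [0.0, 0.0, 0.0, 1.0]]
top [[358.4, 0.0, 254.4], [0.0, 358.4, 190.7], [0.0, 0.0, 1.0]] -0.05218555595014962 [[0.017, -1.0, -0.013, 0.018], [0.999, 0.016, 0.044, -0.531], [-0.044, -0.014, 0.999, -1.079], [0.0, 0.0, 0.0, 1.0]]
wrist [[333.7, 0.0, 255.3], [0.0, 333.7, 196.9], [0.0, 0.0, 1.0]] -0.00799239296345052 [[1.0, 0.0, -0.0, -0.001], [-0.001, 0.267, -0.964, -0.161], [-0.0, 0.964, 0.267, 0.077], [0.0, 0.0, 0.0, 1.0]]
```

View pics/top0.png

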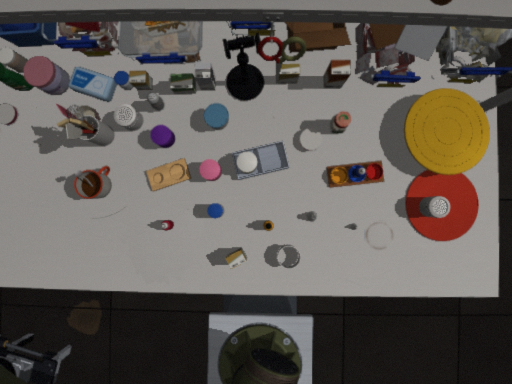

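View pics/scene0.png

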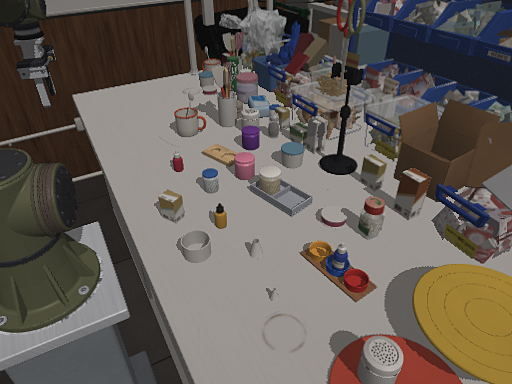

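Top view: red bottle (168,225), blue-lid jar (215,211), amber (268,226), large nozzle (312,216), small nozzle (352,227). Look-alikes: red-lidded shaker (341,122), pink (210,170), purple (162,136) and grey-blue (216,116) jars, the bottle already in the rack (358,172), an ingredient box (236,258) and a clear ring/cup (288,256). I choose the five in the front row and check them in a close crop.

```bash
cat > h.py <<'E'
import numpy as np,cv2
def rays(c,uv):
    K=c["camera_matrix"]; uv=np.asarray(uv,float).reshape(-1,2)
    d=(uv-[K[0,2],K[1,2]])/[K[0,0],K[1,1]]; s=d.copy()
    for _ in range(8): s=d/(1+float(c["k1"])*(s**2).sum(1,keepdims=True))
    return np.c_[s[:,0],-s[:,1],-np.ones(len(s))]
def R(o):
    from scipy.spatial.transform import Rotation as Q
    return Q.from_euler("xyz",o["eef_rot"]).as_matrix()
def c2w(c,o=None):
    if "world_to_cam" in c: return np.linalg.inv(c["world_to_cam"])
    T=np.eye(4);T[:3,:3]=R(o);T[:3,3]=o["ee_pos"]; return T@c["mount"]
def plane(c,uv,z,o=None):
    T=c2w(c,o); d=rays(c,uv)@T[:3,:3].T; p=T[:3,3]; return p+d*((z-p[2])/d[:,2])[:,None]
def cloud(c,o=None):
    h,w=c["range_z"].shape; u,v=np.meshgrid(np.arange(w),np.arange(h))
    T=c2w(c,o); P=rays(c,np.c_[u.ravel(),v.ravel()])*c["range_z"].reshape(-1,1)
    return (P@T[:3,:3].T+T[:3,3]).reshape(h,w,3)
E
python3 - <<'E'
from h import *
c=np.load("top0.npz"); W=cloud(c); im=c["img"]; hsv=cv2.cvtColor(im,cv2.COLOR_RGB2HSV)
Z=np.where(c["range_z"]>0,W[...,2],0)
print("table",np.median(Z[230:280,100:220]))
m=((Z>.006)).astype(np.uint8); m[:,:]*=1
m[:105]=0;m[285:]=0;m[:,:130]=0;m[:,400:]=0
n,l,s,_=cv2.connectedComponentsWithStats(m)
for i in range(1,n):
    if s[i,4]<12: continue
    q=l==i; P=W[q]; r=cv2.minAreaRect((P[:,:2]*1000).astype(np.float32))
    v,u=np.nonzero(q); print((int(u.mean()),int(v.mean())),s[i,4],"rect",np.round(r[0]),np.round(r[1]),round(r[2]),"zmax",np.percentile(P[:,2],95).round(3),np.median(im[q],0))
cv2.imwrite("pics/crop1.png",cv2.resize(im[140:280,140:400],None,fx=3,fy=3,interpolation=cv2.INTER_CUBIC)[:,:,::-1])
E
```

```text
table 0.00039520053136066213
(135, 119) 250 rect [739. 392.] [30. 65.] 73 zmax 0.077 [97.  93.5 92. ]
(157, 107) 63 rect [780. 327.] [12. 34.] 13 zmax 0.057 [53. 52. 52.]
(216, 116) 500 rect [748. 143.] [67. 72.] 0 zmax 0.06 [ 60.  93. 113.]
(339, 122) 343 rect [ 734. -221.] [45. 43.] 90 zmax 0.099 [92. 81. 64.]
(162, 135) 422 rect [688. 314.] [59. 76.] 13 zmax 0.068 [ 70.  30. 101.]
(310, 138) 392 rect [ 691. -142.] [65. 66.] 46 zmax 0.025 [153. 149. 144.]
(253, 160) 759 rect [624.  10.] [ 85. 160.] 14 zmax 0.071 [122. 126. 131.]
(167, 174) 664 rect [577. 293.] [ 67. 126.] 20 zmax 0.017 [152. 120.  79.]
(210, 169) 385 rect [589. 158.] [60. 59.] 63 zmax 0.068 [168.  89. 116.]
(355, 172) 776 rect [ 589. -281.] [ 66. 168.] 7 zmax 0.059 [85. 41. 28.]
(215, 210) 202 rect [470. 141.] [44. 41.] 90 zmax 0.063 [ 29.   61.  117.5]
(311, 215) 59 rect [ 457. -149.] [28. 26.] 44 zmax 0.04 [72. 70. 68.]
(166, 224) 104 rect [424. 288.] [29. 27.] 88 zmax 0.068 [99.5 56.  59.5]
(268, 224) 89 rect [428. -16.] [29. 28.] 28 zmax 0.067 [80. 59. 21.]
(353, 226) 21 rect [ 428. -275.] [10. 14.] 79 zmax 0.027 [65. 64. 63.]
(289, 258) 115 rect [336. -79.] [66. 65.] 3 zmax 0.044 [112. 109. 107.]
(236, 257) 273 rect [331.  77.] [36. 50.] 28 zmax 0.073 [125. 105.  89.]
```

View pics/crop1.png

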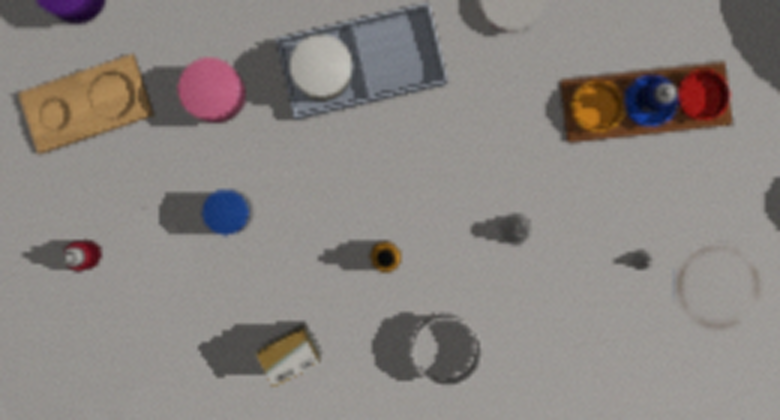

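The crop confirms the choice: red bottle with white cap, blue-lidded jar, amber bottle with black cap, and the large and small nozzles. The measured sizes match those given. Next I compute the first approach, to hover over the red bottle.

```bash
cat > go.py <<'E'
import sys
from h import *
from station import ctrl
# usage: go.py x y z yaw  -> shift in cm along tool axes, turn about tool y
x,y,z,yaw=map(float,sys.argv[1:5]); o=ctrl.get_obs()
r=R(o); y0=np.arctan2(r[1,0],r[0,0])
print("t",round(float(o["time_s"]),2),"pos",o["ee_pos"].round(4),"rot",o["eef_rot"].round(3),"shift cm",(r.T@(np.array([x,y,z])-o["ee_pos"])*100).round(2),"turn",round(y0-yaw,3))
E
python3 go.py .424 .288 .15 .1
```

```text
t 0.15 pos [0.1268 0.535  0.224 ] rot [-1.571e+00  1.000e-03  1.338e+00] shift cm [-17.17   7.42 -34.61] turn 1.238
```

Call:
jog_arm([
  [9.4,[-17.2,7.4,-34.6],1.238],
  [9.4,[-17.2,7.4,-34.6],1.238],
  [9.4,[-17.2,7.4,-34.6],1.238],
  [9.4,[-17.2,7.4,-34.6],1.238],
  [9.4,[-17.2,7.4,-34.6],1.238],
  [9.4,[-17.2,7.4,-34.6],1.238],
  [9.4,[-17.2,7.4,-34.6],1.238],
  [9.4,[-17.2,7.4,-34.6],1.238],
  [9.4,[-17.2,7.4,-34.6],1.238],
  [9.4,[-17.2,7.4,-34.6],1.238],
], grip_force=15)

```text
time_s: 1.15
ee_pos: [0.4243, 0.2871, 0.15]
eef_rot: [-1.571, 0.001, 0.097]
force: [-0.9, 1.2, -0.4]
grip_width: 0.0941
```

```bash
cat > look.py <<'E'
import sys
from h import *
from station import ctrl,optics
# usage: look.py name zlo : clusters of the wrist depth above zlo (world mm)
o=ctrl.get_obs(); c=optics.camera("wrist"); im=c["img"]; cv2.imwrite(f"pics/{sys.argv[1]}.png",im[:,:,::-1])
np.savez(sys.argv[1]+".npz",**c,**{k:o[k] for k in("ee_pos","eef_rot")})
W=cloud(c,o); zlo=float(sys.argv[2]); ok=c["range_z"]>0.05
tl=(W-o["ee_pos"])@R(o); grip=(abs(tl[...,2])<.022)&(abs(tl[...,0])<.075)&(tl[...,1]<.025)
m=(ok&(W[...,2]>zlo)&~grip).astype(np.uint8)
n,l,s,_=cv2.connectedComponentsWithStats(m)
print("tcp",o["ee_pos"].round(4),"table",np.median(W[...,2][ok&(abs(W[...,2])<.01)]).round(4))
for i in range(1,n):
    if s[i,4]<150: continue
    q=l==i; P=W[q]*1000; v,u=np.nonzero(q); t=P[P[:,2]>np.percentile(P[:,2],97)-4]
    (cc,rr)=cv2.minEnclosingCircle(t[:,:2].astype(np.float32)); r=cv2.minAreaRect(P[:,:2].astype(np.float32))
    print((int(u.mean()),int(v.mean())),s[i,4],"top circ",np.round(cc,1),round(rr,1),"rect",np.round(r[0],1),np.round(r[1],1),round(r[2],1),"z",np.percentile(P[:,2],97).round(1),np.median(im[q],0))
E
python3 look.py w1 .008
```

```text
tcp [0.4243 0.2871 0.15  ] table 0.0005
(416, 195) 6876 top circ [575.9 289.8] 69.3 rect [576.3 289.4] [ 66.7 124.4] 19.9 z 14.8 [116.  93.  60.]
(253, 195) 1179 top circ [422.1 287. ] 3.9 rect [422.2 289.1] [25.9 29.8] 89.7 z 70.2 [47. 22. 26.]
(508, 203) 216 top circ [663.3 295.4] 12.8 rect [663. 296.] [ 7.9 37.2] 16.8 z 17.2 [14.  5. 21.]
(257, 330) 25300 top circ [421.6 314.6] 55.0 rect [430.8 218.1] [132.1 205.9] 5.5 z 252.8 [16. 17. 16.]
(144, 370) 1448 top circ [325.6  95.2] 12.8 rect [336.   87.7] [29.8 60.3] 65.4 z 52.8 [38. 39. 36.]
(391, 370) 287 top circ [565.6 146.1] 14.3 rect [572.7 117.8] [18.4 85.4] 26.9 z 66.3 [98. 56. 65.]
```

View pics/w1.png

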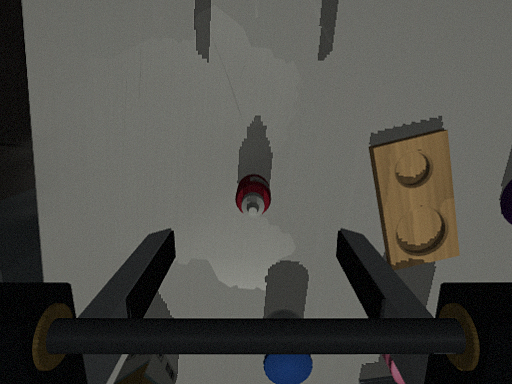

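The wrist and top views agree to within 2 mm: bottle at (253,195), nozzle block at (416,195). I go down and grasp.

Call:
jog_arm([
  [6.5,[0,5,0],0],
  [6.0,[0,9,0],0],
  [6.0,[0,11.0,0],0],
  [6.0,[0,11.0,0],0],
  [2.4,[0,11.0,0],0],
  [2.4,[0,11.0,0],0],
  [2.4,[0,11.0,0],0],
  [2.4,[0,11.0,0],0],
  [2.4,[0,11.0,0],0],
  [2.4,[0,11.0,0],0],
], grip_force=15)

```text
time_s: 2.2
ee_pos: [0.4241, 0.2882, 0.0411]
eef_rot: [-1.57, -0.001, 0.1]
force: [-1.8, -0.7, 7.6]
grip_width: 0.029
```

```bash
python3 go.py .594 -.335 .13 .1
```

```text
t 2.2 pos [0.4241 0.2882 0.0411] rot [-1.57e+00 -1.00e-03  1.00e-01] shift cm [ 10.69  -8.91 -63.7 ] turn 0.0
```

Call:
jog_arm([
  [2.4,[0,-5,0],0],
  [2.4,[0,-11,0],0],
  [2.4,[0,-11,-5],0],
  [2.4,[2,-11,-20],0],
  [2.4,[2,-11,-30],0],
  [2.4,[2,-11,-40],0],
  [2.4,[2,-11,-57],0],
  [2.4,[2,-11,-57],0],
  [2.4,[2,-11,-57],0],
  [2.4,[2,-11,-57],0],
])

```text
time_s: 3.2
ee_pos: [0.4796, -0.109, 0.1507]
eef_rot: [-1.571, -0.001, 0.1]
force: [1.5, 0.2, -0.5]
grip_width: 0.0289
```

Call:
jog_arm([
  [2.4,[2,0,-22],0],
  [2.4,[2,0,-22],0],
  [2.4,[2,0,-22],0],
  [2.4,[2,0,-22],0],
  [2.4,[2,0,-22],0],
  [2.4,[2,0,-22],0],
  [2.4,[2,0,-22],0],
])

```text
time_s: 3.9
ee_pos: [0.5214, -0.3233, 0.15]
eef_rot: [-1.57, 0.001, 0.1]
force: [0.9, 0.5, -1.1]
grip_width: 0.0291
```

```bash
python3 look.py w2 .004; python3 - <<'E'
from h import *
def cups(W,hsv,ok):
    for n,a,b in(("red",174,6),("amber",8,24),("blue",105,125)):
        H=hsv[...,0]; hm=((H>=a)|(H<=b)) if a>b else (H>=a)&(H<=b)
        reg=(W[...,0]>.53)&(W[...,0]<.66)&(W[...,1]<-.17)&(W[...,1]>-.4)
        q=ok&hm&(hsv[...,1]>120)&reg&(abs(W[...,2]-.0235)<.004)
        if q.sum()<10: print(n,"few");continue
        P=W[q]*1000; (c,r)=cv2.minEnclosingCircle(P[:,:2].astype(np.float32)); print(n,q.sum(),np.round(c,1),round(r,1))
for f in("top0","w2"):
    c=np.load(f+".npz"); W=cloud(c,c if f!="top0" else None); print(f); cups(W,cv2.cvtColor(c["img"],cv2.COLOR_RGB2HSV),c["range_z"]>0)
E
```

```text
tcp [ 0.5214 -0.3233  0.15  ] table 0.0005
(478, 17) 2441 top circ [ 684.1 -162.4] 27.9 rect [ 684.1 -163.4] [52.9 28.8] 0.5 z 23.9 [142. 142. 134.]
(331, 145) 13326 top circ [ 590.6 -286.2] 9.4 rect [ 587.7 -284.7] [ 66.3 171.4] 7.1 z 72.0 [84.5 46.  28. ]
(496, 106) 1598 top circ [ 714.9 -232.9] 14.5 rect [ 716.7 -226.1] [14.1 45.8] 0.4 z 44.2 [27. 30. 21.]
(155, 134) 311 top circ [ 426.9 -281.8] 3.9 rect [ 427.1 -280.5] [16.  17.8] 60.5 z 28.4 [83. 84. 80.]
(254, 216) 279 top circ [ 521.1 -319.7] 14.2 rect [ 520.5 -314.9] [28.9 10.8] 6.1 z 124.8 [34.  6. 10.]
(267, 334) 34181 top circ [ 518.8 -296.4] 38.2 rect [ 596.1 -392.8] [256.6 274.8] 23.1 z 253.3 [15. 17. 17.]
top0
red 58 [ 595.2 -334.4] 25.9
amber 59 [ 596.8 -261.2] 60.9
blue 40 [ 587.6 -281.2] 25.6
w2
red 756 [ 594.2 -337.9] 26.3
amber 1025 [ 595.4 -265.4] 62.7
blue 645 [ 587.4 -284.5] 26.1
```

View pics/w2.png

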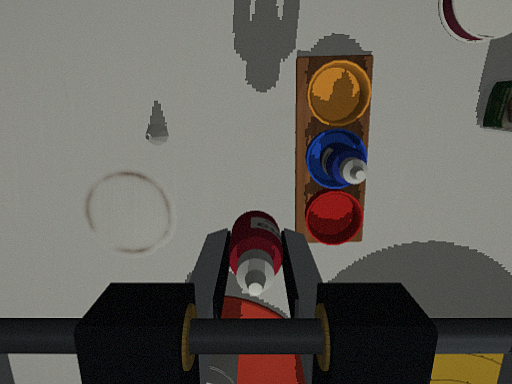

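The wrist view shows the rack with the red cup at (333,217), the blue bottle in its cup, and amber at (338,92). The rack yaw is 7.1° and the red cup is at (594,-338) mm, which fits the model exactly.

Call:
jog_arm([
  [2.4,[4,0,-1.2],-0.024],
  [2.4,[7.1,0,-2.1],-0.024],
  [2.4,[7.1,0,-2.1],-0.024],
  [2.4,[7.1,4,-2.1],-0.024],
  [2.4,[7.1,7,-2.1],-0.024],
  [2.4,[7.1,8.5,-2.1],-0.024],
  [2.4,[7.1,9.5,-2.1],-0.024],
  [2.4,[7.1,10.0,-2.1],-0.024],
  [2.4,[7.1,10.1,-2.1],-0.024],
  [2.4,[7.1,10.1,-2.1],-0.024],
])

```text
time_s: 4.95
ee_pos: [0.5948, -0.3377, 0.0505]
eef_rot: [-1.572, -0.001, 0.124]
force: [0.5, -0.9, 0.0]
grip_width: 0.029
```

Call:
jog_arm([
  [2.4,[0,0.15,0],0],
  [2.4,[0,0.2,0],0],
  [2.4,[0,0.2,0],0],
])

```text
time_s: 5.25
ee_pos: [0.5947, -0.3377, 0.0482]
eef_rot: [-1.572, -0.001, 0.124]
force: [-1.1, 0.3, 4.6]
grip_width: 0.029
```

Call:
jog_arm([
  [5.2,[0,0,0],0],
  [5.2,[0,0,0],0],
  [5.2,[0,0,0],0],
  [5.2,[0,-3,0],0],
  [5.2,[0,-7,0],0],
  [5.2,[0,-10.5,0],0],
  [5.2,[0,-10.5,0],0],
])

```text
time_s: 5.95
ee_pos: [0.596, -0.3385, 0.1582]
eef_rot: [-1.576, -0.006, 0.124]
force: [-0.3, -0.0, -0.4]
grip_width: 0.0517
```

```bash
python3 look.py w3 .03; python3 go.py .428 -.016 .15 .124
```

```text
tcp [ 0.596  -0.3385  0.1582] table 0.0005
(463, 77) 6673 top circ [ 734.1 -226.3] 22.7 rect [ 730.6 -226.3] [45.7 40.6] 89.8 z 99.1 [92. 79. 66.]
(256, 134) 1165 top circ [ 590.8 -286. ] 4.0 rect [ 590.6 -285.7] [29.6 30.1] 52.3 z 83.7 [38. 45. 84.]
(253, 196) 1071 top circ [ 594.8 -339.1] 3.9 rect [ 594.8 -337.1] [29.5 26.8] 6.2 z 77.1 [66. 28. 34.]
(507, 298) 209 top circ [ 852.6 -418. ] 4.9 rect [ 853.3 -407.1] [31.7  3.8] 88.7 z 45.4 [42. 37. 10.]
(258, 333) 32528 top circ [ 591.7 -311. ] 49.7 rect [ 614.2 -410.9] [123.9 225.9] 12.6 z 261.4 [14. 15. 15.]
t 6.0 pos [ 0.5952 -0.338   0.1549] rot [-1.574 -0.003  0.124] shift cm [-12.61   0.35  34.02] turn -0.0
```

Red stands at its cup centre with its top at z = 77 mm, as it should. Next is amber.

Call:
jog_arm([
  [6,[-12.6,0,34],0],
  [6,[-12.6,0,34],0],
  [6,[-12.6,0,34],0],
  [6,[-12.6,0,34],0],
  [6,[-12.6,0,34],0],
  [6,[-12.6,0,34],0],
  [6,[-12.6,0,34],0],
  [6,[-12.6,0,34],0],
  [6,[-12.6,0,34],0],
  [6,[-12.6,0,34],0],
])

```text
time_s: 7.0
ee_pos: [0.4277, -0.0163, 0.152]
eef_rot: [-1.571, 0.0, 0.124]
force: [-0.8, -0.6, -0.2]
grip_width: 0.06
```

```bash
python3 look.py w4 .008; python3 go.py .428 -.016 .040 .124
```

```text
tcp [ 0.4277 -0.0163  0.152 ] table 0.0004
(333, 18) 2425 top circ [468.7 134.8] 21.9 rect [467.2 128. ] [25.5 43.5] 82.8 z 61.6 [23. 47. 55.]
(475, 22) 3294 top circ [573.5 135.9] 16.6 rect [575.  138.8] [18.3 51.2] 54.4 z 66.4 [74. 39. 49.]
(138, 67) 5602 top circ [330.2  73.7] 30.2 rect [330.1  74. ] [37. 51.] 28.9 z 71.6 [100.  84.  49.]
(466, 174) 9882 top circ [607.3  45.9] 30.0 rect [621.9   7.1] [ 83.6 160.2] 14.3 z 70.3 [51. 50. 45.]
(253, 196) 1171 top circ [426.5 -18. ] 3.7 rect [426.7 -16.4] [29.8 26.9] 7.4 z 70.3 [40. 29. 12.]
(247, 323) 31764 top circ [424.4   9.9] 53.6 rect [499.3 -59.3] [399.5 170.7] 7.1 z 255.3 [11. 12. 13.]
t 7.05 pos [ 0.4278 -0.0166  0.152 ] rot [-1.571e+00  1.000e-03  1.230e-01] shift cm [ 0.03 11.2   0.06] turn -0.001
```

Call:
jog_arm([
  [6.0,[0,5,0],0],
  [6.0,[0,9,0],0],
  [6.0,[0,11.2,0],0],
  [6.0,[0,11.2,0],0],
  [2.4,[0,11.2,0],0],
  [2.4,[0,11.2,0],0],
  [2.4,[0,11.2,0],0],
  [2.4,[0,11.2,0],0],
  [2.4,[0,11.2,0],0],
  [2.4,[0,11.2,0],0],
])

```text
time_s: 8.05
ee_pos: [0.4277, -0.0158, 0.0411]
eef_rot: [-1.571, -0.001, 0.124]
force: [-2.8, -1.4, 6.9]
grip_width: 0.0296
```

Call:
jog_arm([
  [2.4,[0,-5,0],0],
  [2.4,[0,-11,0],0],
  [2.4,[0,-11,0],0],
  [2.4,[12.5,-11,-23],0],
  [2.4,[12.5,-11,-23],0],
  [2.4,[12.5,-11,-23],0],
  [2.4,[12.5,-11,-23],0],
  [2.4,[12.5,-11,-23],0],
  [2.4,[12.5,-11,-23],0],
  [2.4,[12.5,-11,-23],0],
])

```text
time_s: 9.05
ee_pos: [0.5799, -0.2297, 0.1489]
eef_rot: [-1.57, 0.001, 0.122]
force: [-0.3, 0.6, -0.4]
grip_width: 0.0297
```

```bash
python3 go.py .5807 -.2305 .048 .124
```

```text
t 9.05 pos [ 0.5799 -0.2297  0.1489] rot [-1.57e+00  1.00e-03  1.22e-01] shift cm [ 0.08 10.09 -0.09] turn -0.002
```

Call:
jog_arm([
  [2.4,[0.1,4,-0.1],0],
  [2.4,[0.1,7,-0.1],0],
  [2.4,[0.1,8.8,-0.1],0],
  [2.4,[0.1,9.6,-0.1],0],
  [2.4,[0.1,9.9,-0.1],0],
  [2.4,[0.1,10.1,-0.1],0],
  [2.4,[0.1,10.2,-0.1],0],
  [2.4,[0.1,10.2,-0.1],0],
])

```text
time_s: 9.85
ee_pos: [0.5812, -0.2294, 0.0491]
eef_rot: [-1.571, -0.001, 0.124]
force: [-0.2, -0.0, -0.8]
grip_width: 0.0294
```

Call:
jog_arm([
  [2.4,[0,0.1,0],0],
  [2.4,[0,0.15,0],0],
  [5.2,[0,0.15,0],0],
  [5.2,[0,0.15,0],0],
  [5.2,[0,0,0],0],
  [5.2,[0,-3,0],0],
  [5.2,[0,-7,0],0],
  [5.2,[0,-10.5,0],0],
  [5.2,[0,-10.5,0],0],
])

```text
time_s: 10.75
ee_pos: [0.5826, -0.2301, 0.1588]
eef_rot: [-1.575, -0.007, 0.124]
force: [1.2, 0.3, -0.4]
grip_width: 0.0521
```

```bash
python3 look.py w5 .03; python3 go.py .457 -.150 .13 .347
```

```text
tcp [ 0.5826 -0.2301  0.1588] table 0.0005
(112, 83) 351 top circ [ 455.9 -152.2] 7.8 rect [ 456.6 -152.1] [18.2 18. ] 37.6 z 43.0 [85. 85. 80.]
(252, 197) 1070 top circ [ 581.3 -231.7] 3.9 rect [ 581.6 -229.7] [29.8 26.2] 5.4 z 77.4 [43. 33. 13.]
(444, 222) 5810 top circ [ 734.8 -225.3] 23.3 rect [ 734.2 -225.5] [46.2 47.1] 89.9 z 98.8 [84. 75. 62.]
(255, 257) 1233 top circ [ 590.6 -285.5] 4.1 rect [ 590.  -282.6] [29.8 24.3] 5.1 z 82.9 [17. 26. 48.]
(257, 329) 30120 top circ [ 578.4 -202.7] 49.6 rect [ 676.5 -322.5] [154.  388.4] 51.7 z 262.1 [12. 13. 13.]
t 10.8 pos [ 0.5817 -0.2297  0.1558] rot [-1.573 -0.004  0.124] shift cm [-11.4    2.52   9.46] turn -0.223
```

Amber is seated (top at z = 77 mm, 1–2 mm off centre). Next is the large nozzle.

Call:
jog_arm([
  [5.2,[-11.5,2.3,9.4],-0.223],
  [5.2,[-11.5,2.3,9.4],-0.223],
  [5.2,[-11.5,2.3,9.4],-0.223],
  [5.2,[-11.5,2.3,9.4],-0.223],
  [5.2,[-11.5,2.3,9.4],-0.223],
  [5.2,[-11.5,2.3,9.4],-0.223],
])

```text
time_s: 11.4
ee_pos: [0.4561, -0.1508, 0.1305]
eef_rot: [-1.571, -0.001, 0.347]
force: [0.6, 0.2, 0.2]
grip_width: 0.0521
```

```bash
python3 look.py w6 .006; python3 go.py .456 -.151 .037 .347
```

```text
tcp [ 0.4561 -0.1508  0.1305] table 0.0005
(480, 84) 4861 top circ [609.5  -9.5] 71.4 rect [613.8  -5.7] [ 63.7 139.8] 15.5 z 25.6 [37. 38. 38.]
(120, 55) 4085 top circ [335.  -81.4] 34.7 rect [335.3 -81. ] [68.2 68.2] 0.3 z 43.3 [60. 61. 57.]
(254, 194) 775 top circ [ 455.3 -150.9] 7.8 rect [ 455.  -150.9] [28.6 27.4] 41.5 z 42.3 [52. 53. 50.]
(487, 273) 3280 top circ [ 689.8 -143.5] 34.6 rect [ 679.9 -148. ] [46.6 68. ] 24.4 z 23.7 [117. 118. 111.]
(260, 331) 30642 top circ [ 446.6 -125.5] 49.8 rect [ 560. -185.] [198.5 291.2] 43.2 z 233.8 [10. 11. 11.]
t 11.45 pos [ 0.4562 -0.1509  0.1304] rot [-1.571 -0.     0.347] shift cm [-0.03  9.34  0.  ] turn -0.0
```

Call:
jog_arm([
  [5.2,[0,5,0],0],
  [5.2,[0,8,0],0],
  [5.2,[0,9.4,0],0],
  [5.2,[0,9.4,0],0],
  [0.8,[0,9.4,0],0],
  [0.8,[0,9.4,0],0],
  [0.8,[0,9.4,0],0],
  [0.8,[0,9.4,0],0],
  [0.8,[0,9.4,0],0],
  [0.8,[0,9.4,0],0],
])

```text
time_s: 12.45
ee_pos: [0.4556, -0.1505, 0.0369]
eef_rot: [-1.572, -0.001, 0.347]
force: [0.7, 0.6, 5.7]
grip_width: 0.0224
```

Call:
jog_arm([
  [0.8,[0,-1,0],0],
  [0.8,[0,-3,0],0],
  [0.8,[0,-6,0],0],
  [0.8,[0,-9,0],0],
  [0.8,[0,-9,0],0],
])

```text
time_s: 12.95
ee_pos: [0.4566, -0.1508, 0.1304]
eef_rot: [-1.575, -0.004, 0.347]
force: [-0.7, 0.7, -0.8]
grip_width: 0.0224
```

```bash
python3 look.py w7 .006;python3 - <<'E'
import cv2
i=cv2.imread("pics/w7.png"); cv2.imwrite("pics/w7c.png",cv2.resize(i[150:330,160:350],None,fx=3,fy=3))
E
python3 go.py .52 .22 .125 .347
```

```text
tcp [ 0.4566 -0.1508  0.1304] table 0.0004
(479, 83) 4977 top circ [610.3  -9.3] 71.0 rect [614.   -5.8] [ 62.1 140.2] 14.6 z 25.9 [38. 40. 39.]
(118, 54) 4104 top circ [335. -81.] 34.6 rect [335.4 -80.9] [68.2 68.3] 87.1 z 43.2 [63. 64. 60.]
(255, 217) 498 top circ [ 455.  -146.8] 13.0 rect [ 453.7 -142.7] [30.7 12. ] 19.2 z 104.9 [55. 56. 53.]
(486, 272) 3348 top circ [ 689.1 -144.5] 34.6 rect [ 680.1 -148.2] [49.2 68.5] 23.5 z 23.6 [122. 123. 115.]
(262, 331) 29573 top circ [ 446.6 -125.4] 34.7 rect [ 563.2 -171.4] [ 82.9 344.1] 68.9 z 233.6 [10. 12. 12.]
t 13.0 pos [ 0.4558 -0.1506  0.1283] rot [-1.573 -0.002  0.347] shift cm [18.64  0.3  32.66] turn 0.0
```

View pics/w7c.png

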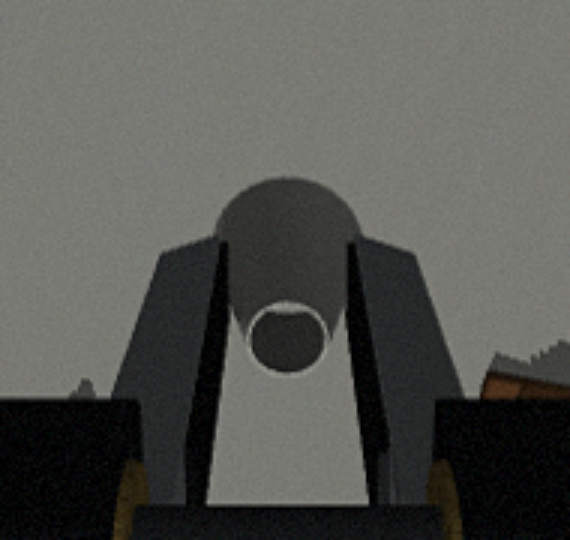

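The large nozzle is held upright between the jaws (crop centre, tip ring at (287,338)). I carry it towards the block.

Call:
jog_arm([
  [0.8,[5,-1,10],0],
  [0.8,[17.8,-2,36.2],0],
  [0.8,[17.8,-2,36.2],0],
  [0.8,[17.8,-2,36.2],0],
  [0.8,[17.8,-2,36.2],0],
  [0.8,[17.8,-2,36.2],0],
  [0.8,[17.8,-2,36.2],0],
  [0.8,[17.8,-2,36.2],0],
  [0.8,[17.8,-2,36.2],0],
  [0.8,[17.8,-2,36.2],0],
])

```text
time_s: 14.0
ee_pos: [0.4988, 0.2513, 0.1452]
eef_rot: [-1.571, 0.002, 0.349]
force: [-0.9, -0.4, -0.1]
grip_width: 0.023
```

Call:
jog_arm([
  [0.8,[0,0,0],0],
  [0.8,[0,0,0],0],
])

```text
time_s: 14.2
ee_pos: [0.4995, 0.2493, 0.1462]
eef_rot: [-1.571, 0.001, 0.345]
force: [-0.4, -1.3, -0.6]
grip_width: 0.0225
```

```bash
python3 look.py w8 .006; python3 - <<'E'
from h import *
c=np.load("w8.npz"); W=cloud(c,c)*1000
# well floors: z in 2..8 inside block footprint
ctr=np.array([576.3,289.6]); a=.347; d=W[...,:2]-ctr; x=d[...,0]*np.cos(a)+d[...,1]*np.sin(a); y=-d[...,0]*np.sin(a)+d[...,1]*np.cos(a)
q=(abs(x)<28)&(abs(y)<57)&(W[...,2]<10.5)&(W[...,2]>-3)&(c["range_z"]>0)
n,l,s,_=cv2.connectedComponentsWithStats(q.astype(np.uint8))
for i in range(1,n):
    if s[i,4]>60: k=l==i; print(s[i,4],np.round(cv2.minEnclosingCircle(W[k][:,:2].astype(np.float32))[0],1),cv2.minEnclosingCircle(W[k][:,:2].astype(np.float32))[1], "local x",x[k].min().round(1),x[k].max().round(1),"y",y[k].min().round(1),y[k].max().round(1))
E
python3 go.py .586 .264 .042 .347
```

```text
tcp [0.4995 0.2493 0.1462] table 0.0004
(351, 170) 7403 top circ [575.9 289.3] 69.5 rect [576.4 289.5] [ 66.8 122.9] 19.7 z 14.7 [132. 107.  70.]
(476, 213) 5248 top circ [687.4 302.7] 30.4 rect [678.2 300.1] [39.9 59.9] 17.5 z 66.4 [33.5 16.  48. ]
(255, 217) 501 top circ [497.8 253.4] 13.0 rect [496.4 257.5] [30.8 12.4] 19.7 z 120.9 [57. 57. 54.]
(249, 329) 34194 top circ [489.8 275. ] 34.7 rect [524.5 188.2] [469.7 206.4] 8.9 z 249.4 [13. 14. 14.]
(275, 370) 913 top circ [572.8  97.5] 38.5 rect [579.8  92.2] [40.7 89.2] 14.2 z 28.6 [35. 35. 34.]
933 [565.3 321.6] 15.740107536315918 local x -13.6 15.8 y 18.8 49.4
1879 [586.6 262.8] 23.68739128112793 local x -22.1 23.7 y -51.4 -6.2
t 14.25 pos [0.4996 0.2494 0.1463] rot [-1.571  0.     0.345] shift cm [ 8.63 10.43 -1.55] turn -0.002
```

View pics/w8.png

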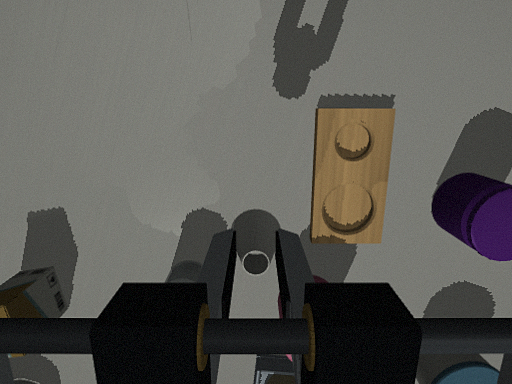

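Call:
jog_arm([
  [0.8,[4.5,0,-0.8],0],
  [0.8,[8.6,0,-1.6],0],
  [0.8,[8.6,0,-1.6],0],
  [0.8,[8.6,4,-1.6],0],
  [0.8,[8.6,7,-1.6],0],
  [0.8,[8.6,9,-1.6],0],
  [0.8,[8.6,9.8,-1.6],0],
  [0.8,[8.6,10.2,-1.6],0],
  [0.8,[8.6,10.4,-1.6],0],
  [0.8,[8.6,10.4,-1.6],0],
])

```text
time_s: 15.25
ee_pos: [0.5861, 0.2649, 0.0434]
eef_rot: [-1.571, -0.001, 0.347]
force: [0.5, 0.6, 0.0]
grip_width: 0.0226
```

Call:
jog_arm([
  [0.8,[0,0.1,-0.1],0],
  [0.8,[0,0.2,-0.1],0],
  [0.8,[0,0.2,-0.1],0],
])

```text
time_s: 15.55
ee_pos: [0.5865, 0.2639, 0.041]
eef_rot: [-1.571, -0.001, 0.347]
force: [-0.3, -1.0, 3.3]
grip_width: 0.0226
```

Contact felt at the right height, so I release, go up and check.

Call:
jog_arm([
  [4.5,[0,0,0],0],
  [4.5,[0,0,0],0],
  [4.5,[0,0,0],0],
  [4.5,[0,-3,0],0],
  [4.5,[0,-7,0],0],
  [4.5,[0,-11,0],0],
  [4.5,[0,-11,0],0],
  [4.5,[0,-11,0],0],
])

```text
time_s: 16.35
ee_pos: [0.5863, 0.264, 0.1509]
eef_rot: [-1.571, -0.001, 0.347]
force: [-0.3, -0.4, -0.5]
grip_width: 0.045
```

```bash
python3 look.py w9 .018; python3 go.py .469 .141 .15 .25
```

```text
tcp [0.5863 0.264  0.1509] table 0.0004
(488, 3) 350 top circ [705.  467.3] 6.6 rect [704.4 468.7] [33.4  4.9] 12.7 z 41.2 [83. 83. 79.]
(485, 99) 4231 top circ [725.8 397.8] 24.2 rect [727.3 401.6] [29.2 65.3] 21.8 z 76.6 [69. 70. 66.]
(389, 197) 5727 top circ [688.9 303.5] 30.7 rect [688.3 303.7] [59.4 59.8] 74.4 z 66.6 [66. 29. 95.]
(255, 192) 515 top circ [586.5 263.5] 7.7 rect [586.4 263.8] [24.8 24.3] 53.3 z 46.6 [63. 64. 60.]
(493, 206) 1755 top circ [784.9 321.2] 12.8 rect [783.2 327.1] [20.7 42.3] 5.6 z 61.4 [40. 39. 37.]
(261, 324) 35502 top circ [576.7 289.2] 46.8 rect [652.  227.2] [425.8 172.3] 5.6 z 254.1 [15. 16. 16.]
(214, 369) 1546 top circ [580.5 173.6] 109.5 rect [609.  169.6] [ 70.1 231.1] 4.1 z 46.7 [47. 44. 35.]
t 16.4 pos [0.5858 0.2638 0.1495] rot [-1.571e+00  1.000e-03  3.470e-01] shift cm [-15.16  -0.03  -7.58] turn 0.097
```

The nozzle is seated (top at 46.6 mm, centred on the well). Next is the jar.

Call:
jog_arm([
  [7.5,[-15.2,0,-7.6],0.097],
  [7.5,[-15.2,0,-7.6],0.097],
  [7.5,[-15.2,0,-7.6],0.097],
  [7.5,[-15.2,0,-7.6],0.097],
  [7.5,[-15.2,0,-7.6],0.097],
  [7.5,[-15.2,0,-7.6],0.097],
  [7.5,[-15.2,0,-7.6],0.097],
])

```text
time_s: 17.1
ee_pos: [0.4694, 0.1413, 0.1498]
eef_rot: [-1.571, 0.001, 0.25]
force: [0.4, 0.3, 0.3]
grip_width: 0.0746
```

```bash
python3 look.py w10 .008; python3 go.py .469 .1405 .043 .25
```

```text
tcp [0.4694 0.1413 0.1498] table 0.0004
(423, 66) 8654 top circ [586.2 262.2] 9.5 rect [579.1 281.1] [ 67.9 106.9] 19.7 z 39.7 [127. 104.  69.]
(253, 202) 2869 top circ [468.5 138.4] 22.6 rect [468.4 138.7] [44.2 44.5] 55.9 z 61.5 [26. 52. 98.]
(397, 216) 6003 top circ [588.3 156.6] 30.7 rect [587.9 156.5] [59.9 60.1] 53.4 z 66.5 [144.  77.  97.]
(77, 234) 5289 top circ [330.3  74.9] 29.9 rect [330.4  74.6] [37.4 51. ] 28.8 z 71.2 [62. 61. 46.]
(505, 261) 538 top circ [723.  127.1] 14.8 rect [723.4 132. ] [12.7 48.2] 18.7 z 29.6 [45. 46. 43.]
(258, 327) 28531 top circ [462.7 167.3] 54.8 rect [524.5 124.7] [ 95.9 235. ] 53.5 z 253.0 [13. 14. 14.]
(327, 368) 219 top circ [589.8 -21.8] 19.4 rect [591.3 -27.8] [ 4.4 51.1] 14.5 z 25.3 [66. 71. 73.]
(362, 362) 176 top circ [596.3  26.8] 13.4 rect [595.8  26.4] [ 8.3 26.5] 40.9 z 70.3 [163. 166. 155.]
t 17.15 pos [0.4694 0.1413 0.1498] rot [-1.571e+00  1.000e-03  2.510e-01] shift cm [-0.05 10.68 -0.07] turn 0.001
```

Call:
jog_arm([
  [7.5,[-0.1,5,-0.2],0],
  [7.5,[-0.1,8.5,-0.2],0],
  [7.5,[-0.1,10.6,-0.2],0],
  [7.5,[-0.1,10.6,-0.2],0],
  [3.8,[-0.1,10.6,-0.2],0],
  [3.8,[-0.1,10.6,-0.2],0],
  [3.8,[-0.1,10.6,-0.2],0],
  [3.8,[-0.1,10.6,-0.2],0],
  [3.8,[-0.1,10.6,-0.2],0],
  [3.8,[-0.1,10.6,-0.2],0],
], grip_force=20)

```text
time_s: 18.15
ee_pos: [0.4689, 0.1387, 0.0451]
eef_rot: [-1.571, -0.001, 0.25]
force: [-1.7, -0.1, 8.2]
grip_width: 0.0434
```

Call:
jog_arm([
  [3.8,[0,-3,0],0],
  [3.8,[0,-7,0],0],
  [3.8,[0,-11,0],0],
  [3.8,[11.6,-11,-20.4],0],
  [3.8,[11.6,-11,-20.4],0],
  [3.8,[11.6,-11,-20.4],0],
  [3.8,[11.6,-11,-20.4],0],
  [3.8,[11.6,-11,-20.4],0],
  [3.8,[11.6,-11,-20.4],0],
  [3.8,[11.6,-11,-20.4],0],
])

```text
time_s: 19.15
ee_pos: [0.6312, -0.0307, 0.1538]
eef_rot: [-1.57, 0.001, 0.249]
force: [-0.0, -0.0, -1.4]
grip_width: 0.0436
```

```bash
python3 look.py w11 .012 ; python3 go.py .632 -.030 .048 .25
```

```text
tcp [ 0.6312 -0.0307  0.1538] table 0.0005
(460, 34) 6944 top circ [746.9 131.1] 35.7 rect [746.9 129.4] [51.  68.6] 89.9 z 59.4 [53. 80. 93.]
(257, 107) 9099 top circ [612.5  23.2] 54.0 rect [623.6   8. ] [ 84.3 158.9] 14.3 z 70.6 [88. 90. 84.]
(496, 164) 2531 top circ [849.8  50.2] 43.6 rect [836.9  43.4] [34.3 94.5] 25.7 z 17.4 [7. 8. 9.]
(254, 204) 452 top circ [628.4 -21.8] 19.8 rect [626.6 -16.7] [41.2 14.8] 16.8 z 128.3 [56. 60. 60.]
(273, 326) 32064 top circ [624.8  -5.1] 45.4 rect [735.7 -53.1] [314.1 165.3] 15.0 z 257.0 [12. 13. 14.]
(16, 362) 161 top circ [ 428.  -280.1] 4.4 rect [ 428.4 -277.9] [ 8.6 13. ] 48.2 z 25.2 [58. 60. 56.]
(303, 372) 900 top circ [ 729.7 -207.9] 17.8 rect [ 725.6 -211.2] [49.  20.6] 35.2 z 41.8 [50. 50. 45.]
t 19.2 pos [ 0.6309 -0.03    0.1541] rot [-1.57e+00  1.00e-03  2.50e-01] shift cm [ 0.11 10.61 -0.03] turn 0.0
```

View pics/w11.png

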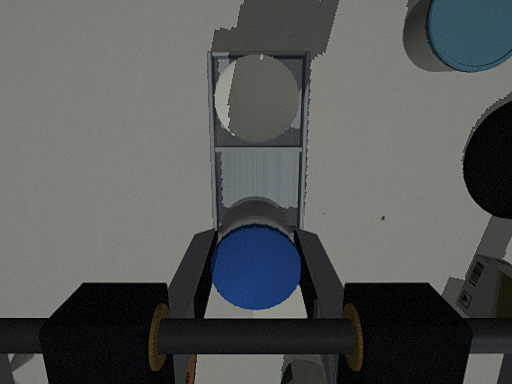

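The picture shows the tray with the white-lidded jar at (257,97) and the empty bay below it at (257,185). The blue-lid jar is held over the bay. I lower it.

Call:
jog_arm([
  [3.8,[0.15,4,0],0],
  [3.8,[0.15,7,0],0],
  [3.8,[0.15,9,0],0],
  [3.8,[0.15,9.9,0],0],
  [3.8,[0.15,10.3,0],0],
  [3.8,[0.15,10.4,0],0],
  [3.8,[0.15,10.5,0],0],
  [3.8,[0.15,10.5,0],0],
])

```text
time_s: 20.0
ee_pos: [0.6332, -0.03, 0.0503]
eef_rot: [-1.571, -0.001, 0.25]
force: [-0.2, 0.1, -1.1]
grip_width: 0.0434
```

Call:
jog_arm([
  [3.8,[0,0.1,0],0],
  [3.8,[0,0.15,0],0],
  [3.8,[0,0.15,0],0],
  [7.0,[0,0.15,0],0],
  [7.0,[0,0.1,0],0],
  [7.0,[0,-3,0],0],
  [7.0,[0,-7,0],0],
  [7.0,[0,-10.5,0],0],
  [7.0,[0,-10.5,0],0],
])

```text
time_s: 20.9
ee_pos: [0.6348, -0.0302, 0.1598]
eef_rot: [-1.574, -0.008, 0.25]
force: [0.9, -0.5, 0.4]
grip_width: 0.0705
```

```bash
python3 look.py w12 .03; python3 go.py .428 -.277 .125 .347
```

```text
tcp [ 0.6348 -0.0302  0.1598] table 0.0004
(458, 32) 6721 top circ [749.  137.3] 36.5 rect [749.9 129.3] [71.3 51.1] 8.2 z 59.3 [47. 73. 85.]
(250, 96) 5531 top circ [612.1  47.6] 30.3 rect [611.9  47.5] [59.6 59.4] 42.6 z 70.8 [139. 141. 132.]
(252, 198) 2600 top circ [632.8 -30.4] 22.7 rect [632.9 -30.1] [44.4 44.2] 38.4 z 65.4 [24. 47. 91.]
(263, 327) 29465 top circ [627.1  -4.2] 55.0 rect [733.2 -18. ] [ 52.6 326.1] 82.0 z 263.1 [11. 12. 12.]
(158, 369) 614 top circ [ 583.  -226.8] 6.7 rect [ 587.2 -226. ] [14.9 25.4] 48.8 z 64.7 [42.  30.5 11. ]
(301, 376) 644 top circ [ 730.1 -207.4] 17.8 rect [ 731.  -208.9] [48.3 19. ] 20.4 z 50.3 [46. 47. 41.]
t 20.95 pos [ 0.6338 -0.0301  0.1568] rot [-1.572 -0.004  0.25 ] shift cm [-26.06   3.1  -18.83] turn -0.097
```

The jar is in the bay (top 65.4 mm, 1 mm off). Next is the small nozzle.

Call:
jog_arm([
  [4.0,[-26,0,-18.8],-0.097],
  [4.0,[-26,0,-18.8],-0.097],
  [4.0,[-26,0,-18.8],-0.097],
  [4.0,[-26,0,-18.8],-0.097],
  [4.0,[-26,0,-18.8],-0.097],
  [4.0,[-26,0,-18.8],-0.097],
  [4.0,[-26,0,-18.8],-0.097],
  [4.0,[-26,2.8,-18.8],-0.097],
  [4.0,[-26,2.8,-18.8],-0.097],
  [4.0,[-26,2.8,-18.8],-0.097],
], grip_force=12)

```text
time_s: 21.95
ee_pos: [0.4273, -0.2761, 0.1259]
eef_rot: [-1.569, 0.001, 0.347]
force: [0.3, 0.5, -0.1]
grip_width: 0.0401
```

```bash
sed -i 's/<150/<100/' look.py; python3 look.py w13 .005; python3 go.py .428 -.280 .032 .347
```

```text
tcp [ 0.4273 -0.2761  0.1259] table 0.0005
(302, 305) 38961 top circ [ 417.9 -250.6] 43.5 rect [ 496.1 -276.5] [260.6 111.3] 16.1 z 229.2 [12. 14. 13.]
(252, 200) 303 top circ [ 426.3 -280.8] 3.9 rect [ 426.5 -280.3] [16.2 17.4] 78.5 z 28.0 [56. 56. 53.]
(238, 373) 1824 top circ [ 485.4 -467.5] 57.4 rect [ 480.8 -454.9] [114.7  28.9] 19.8 z 7.2 [59.  20.  14.5]
t 22.0 pos [ 0.4278 -0.2762  0.1266] rot [-1.57   0.     0.348] shift cm [-0.1   9.46 -0.37] turn 0.001
```

Call:
jog_arm([
  [4.0,[-0.1,4,-0.4],0],
  [4.0,[-0.1,7.5,-0.4],0],
  [4.0,[-0.1,9.4,-0.4],0],
  [4.0,[-0.1,9.4,-0.4],0],
  [0.4,[-0.1,9.4,-0.4],0],
  [0.4,[-0.1,9.4,-0.4],0],
  [0.4,[-0.1,9.4,-0.4],0],
  [0.4,[-0.1,9.4,-0.4],0],
  [0.4,[-0.1,9.4,-0.4],0],
  [0.4,[-0.1,9.4,-0.4],0],
])

```text
time_s: 23.0
ee_pos: [0.4283, -0.2809, 0.0331]
eef_rot: [-1.572, -0.001, 0.347]
force: [-0.6, 1.1, 6.1]
grip_width: 0.0112
```

Call:
jog_arm([
  [0.4,[0,-1,0],0],
  [0.4,[0,-3,0],0],
  [0.4,[0,-6,0],0],
  [0.4,[0,-9,0],0],
  [0.4,[0,-11,0],0],
  [0.4,[0,-11,0],0],
])

```text
time_s: 23.6
ee_pos: [0.4287, -0.2812, 0.1455]
eef_rot: [-1.575, -0.003, 0.347]
force: [0.2, -0.3, -1.1]
grip_width: 0.0117
```

```bash
python3 look.py w14 .006;python3 - <<'E'
import cv2
i=cv2.imread("pics/w14.png"); cv2.imwrite("pics/w14c.png",cv2.resize(i[150:330,160:350],None,fx=3,fy=3))
E
python3 go.py .48 .31 .145 .347
```

```text
tcp [ 0.4287 -0.2812  0.1455] table 0.0004
(299, 305) 38831 top circ [ 420.  -258.8] 29.8 rect [ 523.9 -298.7] [250.6 214.9] 32.9 z 248.6 [13. 14. 14.]
(255, 222) 224 top circ [ 426.8 -276.1] 7.6 rect [ 426.2 -274.3] [19.   6.2] 18.8 z 120.2 [57. 58. 55.]
(246, 378) 256 top circ [ 485.9 -480.5] 8.6 rect [ 497.  -478.9] [12.8 38.3] 82.7 z 20.9 [39. 36. 34.]
t 23.65 pos [ 0.4282 -0.2808  0.1436] rot [-1.573e+00 -1.000e-03  3.470e-01] shift cm [24.97 -0.22 53.8 ] turn -0.0
```

View pics/w14c.png

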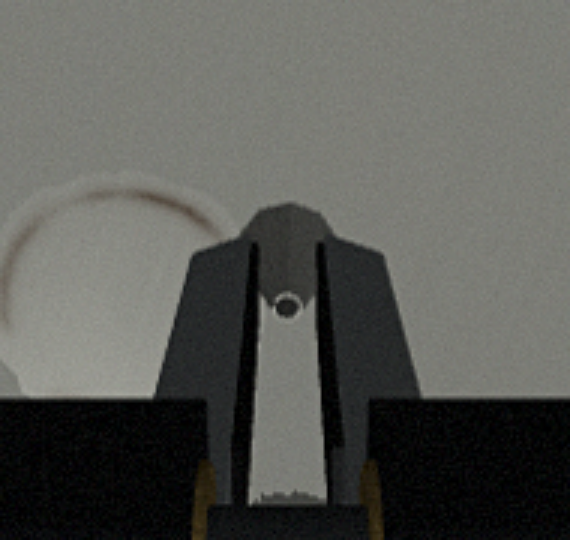

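The small nozzle is held upright (tip ring at (287,306) in the crop). I carry it to the narrow well.

Call:
jog_arm([
  [0.4,[3,0,5],0],
  [0.4,[33.4,0,52],0],
  [0.4,[33.4,0,52],0],
  [0.4,[33.4,0,52],0],
  [0.4,[33.4,0,52],0],
  [0.4,[33.4,0,52],0],
  [0.4,[33.4,0,52],0],
  [0.4,[33.4,0,52],0],
  [0.4,[33.4,0,52],0],
  [0.4,[33.4,0,52],0],
])

```text
time_s: 24.65
ee_pos: [0.5381, 0.2089, 0.1411]
eef_rot: [-1.571, 0.002, 0.347]
force: [0.3, -0.7, 0.1]
grip_width: 0.0111
```

```bash
python3 go.py .565 .322 .1436 .347
```

```text
t 24.65 pos [0.5381 0.2089 0.1411] rot [-1.571  0.002  0.347] shift cm [ 6.37 -0.27  9.72] turn 0.0
```

Call:
jog_arm([
  [0.4,[5,0,7.8],0],
  [0.4,[5,0,7.8],0],
  [0.4,[5,0,7.8],0],
  [0.4,[5,0,7.8],0],
  [0.4,[5,0,7.8],0],
])

```text
time_s: 25.15
ee_pos: [0.5588, 0.2963, 0.1416]
eef_rot: [-1.571, 0.002, 0.346]
force: [0.1, -0.4, -0.1]
grip_width: 0.011
```

```bash
python3 go.py .565 .322 .0375 .347
```

```text
t 25.15 pos [0.5588 0.2963 0.1416] rot [-1.571  0.002  0.346] shift cm [ 1.47 10.4   2.21] turn -0.001
```

Call:
jog_arm([
  [0.4,[1.5,0,2.2],0],
  [0.4,[1.5,0,2.2],0],
  [0.4,[1.5,0,2.2],0],
  [0.4,[1.5,4,2.2],0],
  [0.4,[1.5,7,2.2],0],
  [0.4,[1.5,8.3,2.2],0],
  [0.4,[1.5,8.3,2.2],0],
])

```text
time_s: 25.85
ee_pos: [0.5652, 0.3219, 0.0581]
eef_rot: [-1.571, 0.003, 0.346]
force: [-0.2, 0.1, 0.4]
grip_width: 0.011
```

```bash
python3 go.py .565 .322 .0371 .347
```

```text
t 25.85 pos [0.5652 0.3219 0.0581] rot [-1.571  0.003  0.346] shift cm [-0.01  2.1   0.01] turn -0.001
```

Call:
jog_arm([
  [0.4,[0,1,0],0],
  [0.4,[0,1.6,0],0],
  [0.4,[0,1.9,0],0],
  [0.4,[0,2.0,0],0],
  [0.4,[0,2.1,0],0],
  [0.4,[0,2.1,0],0],
])

```text
time_s: 26.45
ee_pos: [0.5658, 0.3232, 0.0386]
eef_rot: [-1.571, -0.0, 0.347]
force: [-0.0, -0.6, -0.6]
grip_width: 0.0109
```

Call:
jog_arm([
  [0.4,[-0.05,0.1,-0.1],0],
  [0.4,[-0.05,0.15,-0.1],0],
  [0.4,[-0.05,0.2,-0.1],0],
  [0.4,[-0.05,0.2,-0.1],0],
])

```text
time_s: 26.85
ee_pos: [0.5658, 0.3221, 0.0372]
eef_rot: [-1.571, -0.001, 0.347]
force: [-1.5, -1.0, 5.7]
grip_width: 0.0112
```

Contact at the expected height. I release and retreat clear for the final checks.

Call:
jog_arm([
  [3.5,[0,0,0],0],
  [3.5,[0,0,0],0],
  [3.5,[0,0,0],0],
  [3.5,[0,-3,0],0],
  [3.5,[0,-7,0],0],
  [3.5,[0,-11,0],0],
  [3.5,[0,-11,0],0],
  [3.5,[0,-11,0],0],
])

```text
time_s: 27.65
ee_pos: [0.5657, 0.3221, 0.1468]
eef_rot: [-1.571, -0.001, 0.347]
force: [0.0, 0.2, 0.1]
grip_width: 0.0348
```

```bash
python3 look.py w15 .018
```

```text
tcp [0.5657 0.3221 0.1468] table 0.0004
(329, 12) 1759 top circ [581.8 472.3] 8.5 rect [560.  476.3] [21.6 73.2] 87.1 z 68.5 [47. 28. 23.]
(480, 46) 5412 top circ [672.3 485.5] 18.3 rect [680.2 488.3] [29.7 66.9] 34.2 z 90.3 [60.  61.  57.5]
(481, 175) 4847 top circ [732.8 402.4] 29.1 rect [727.3 405.9] [32.1 65.2] 8.9 z 77.3 [64. 65. 61.]
(255, 192) 142 top circ [565.7 322.9] 3.6 rect [565.4 323.2] [11.7 11.6] 19.4 z 32.5 [60. 61. 58.]
(277, 322) 33761 top circ [556.  347.6] 40.9 rect [678.6 305.8] [ 78.2 356. ] 71.7 z 250.1 [13. 13. 15.]
(255, 260) 664 top circ [586.4 263.6] 7.9 rect [586.5 264.7] [23.6 24.6] 57.5 z 46.1 [58. 58. 55.]
(489, 274) 2322 top circ [782.4 321.1] 10.8 rect [784.2 330.5] [43.  23.3] 78.3 z 76.1 [36. 36. 34.]
(225, 368) 1514 top circ [591.1 168.2] 24.7 rect [591.  172.8] [46.7 31.9] 15.5 z 66.4 [148.  81. 101.]
```

Call:
jog_arm([
  [3.5,[-15,-4,0],0],
  [3.5,[-25,-4,0],0],
  [3.5,[-25,-4,0],0],
  [3.5,[-25,-4,0],0],
  [3.5,[-25,-4,0],0],
  [3.5,[-25,-4,0],0],
  [3.5,[-25,-4,0],0],
  [3.5,[-25,-4,0],0],
])

```text
time_s: 28.5
ee_pos: [0.3312, 0.2372, 0.1859]
eef_rot: [-1.571, 0.001, 0.347]
force: [0.9, 0.4, 0.5]
grip_width: 0.0352
```

```bash
python3 - <<'E'
from h import *
from station import optics
c=optics.camera("top"); c0=np.load("top0.npz"); cv2.imwrite("pics/crop2.png",cv2.resize(c["img"][140:280,140:400],None,fx=3,fy=3,interpolation=cv2.INTER_CUBIC)[:,:,::-1])
def top(c,ctr,r,zl):
    W=cloud(c)*1000; q=(np.hypot(W[...,0]-ctr[0],W[...,1]-ctr[1])<r)&(W[...,2]>zl)&(c["range_z"]>0)
    return W[q].mean(0).round(1) if q.any() else None
for n,a in dict(white_jar=((612,47),38,50),blue_bottle=((589,-283),20,50),red=((594,-337),20,45),amber=((581,-230),20,45),jar=((633,-30),30,40),large=((586,264),20,25),small=((565,322),14,20)).items():
    print(n,"before",top(c0,*a),"now",top(c,*a))
E
```

```text
white_jar before [612.2  49.6  68.6] now [612.2  49.7  68.6]
blue_bottle before [ 590.2 -278.6   63.3] now [ 590.7 -278.9   63.7]
red before None now [ 594.6 -333.1   58.5]
amber before None now [ 581.4 -227.7   57.6]
jar before None now [632.8 -27.8  63.3]
large before None now [586.2 261.8  35.8]
small before None now [566.7 323.9  27.1]
```

View pics/crop2.png

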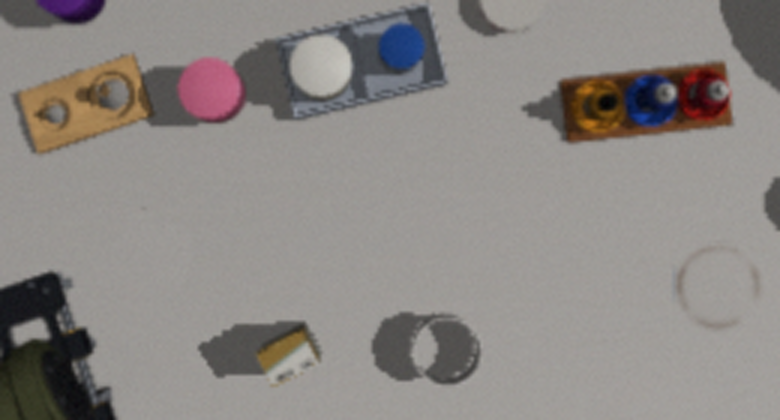

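All five stand in their places, and the blue bottle and white-lidded jar have not moved. I hand the job in.

```bash
python3 -c "
from station import ctrl
print(ctrl.hand_in())"
```

```text
the job is handed in; nothing more can be done
None
```

I put all five things back in their holders and handed the job in at about 28.5 s. The hand-in gives no verdict.

- **Placement:** in the wrist view after each release, the red and amber bottles, both nozzles and the jar stood within about 2 mm of the measured centre of their place. Their tops were at the heights expected for standing on the floor.
- **Things to leave alone:** in the top camera, before and after, the white-lidded jar moved 0.1 mm and the blue bottle about 0.6 mm, which is within measurement noise.
- **What disagreed:** the top and wrist cameras differed by about 2–4 mm in y on the holders. I placed mostly by the wrist camera, and by either view everything is inside the limits. One early wrist reading of the white-lidded jar, partly out of view, was about 5 mm off. The top-view comparison showed it had not moved.

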